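# Hold the steriliser open by its lever

### The arm

A 6-joint arm with a two-finger parallel gripper is mounted at the origin on the work surface. World frame = base frame: x ahead of the robot, y to its left, z up, the work surface at z = 0. Lengths are in m, angles in degrees, forces in N, time in s.
With the tool pointing down it reaches from about 0.3 to 0.75 m from the base axis. Payload 8.5 kg.
Tool frame: the origin (TCP) lies at the very end of the fingers, on their centre line; the grasp point (between the pads) lies 19 mm behind it (env.grip_point_offset is the distance from the TCP to the grasp point, in m); z points along the fingers, y is the direction in which the jaws open and shut (so a half turn about z gives the same grasp; the last joint's range is limited). The gripper opens to 85 mm and grips with 20 to 120 N. Pads are 22 mm wide; open, the fingers measure 114 mm over their backs; the gripper's body (76 mm by 85 mm) begins 54 mm behind the grasp point. The pads swing forward as they close: fully open they stand 13 mm farther back than shut.
Start: joints at [-80.804, 21.807, 74.336, -0, 83.858, -12.336], TCP at [0.202, -0.512, 0.231] pointing down, gripper open.
Joint ranges: [-178.18, 178.18], [-50.72, 133.34], [12.68, 142.11], [-81.47, 261.47], [9.98, 163.14], [-165.26, 165.26]. Speed limits (degrees/s): [136.94, 136.94, 180, 180, 180, 180].

### API

Orientations are given as a 3x3 rotation matrix whose columns are the frame's x, y, z axes.
In Python, from rig import env gives the robot as it stands.
- The arm moves only by the tool move_arm, never from a script. Its argument "moves" is a list of rows, each a list of 4 numbers: the shift along the tool's x, y, z in mm, then the turn about the tool's z in rad. In form: [[tx, ty, tz, spin], ...]. A call has 1 to 20 rows; each row is the pose to reach, as a shift and turn from the pose commanded when the call began, along the tool's axes at that moment; what a row does not reach only later rows make up. A row lasts 1/10 s, in which the tool goes at most 50 mm and 8.59 degrees, less where a joint would pass 70% of its speed; a pose out of reach is approached as far as the arm can. A call with a gripper value outside its range is refused whole. "grip" is the closure, from 0 (fully open) to 1 (shut), set as the call begins (left out, the last holds). The fingers move at their own pace and stop on an object; "grip_force" is the grip in N (left out, the last holds). Time passes only in rows, so rows that repeat a pose let the fingers close. It gives the time, the measured TCP pose, the force and the opening at its end, in the units of the state.
- env.observe(): the state, without advancing time (a new reading comes with each control period).
- env.get_image(name): name is "side" or "top"; returns the picture (420x560x3 uint8, red, green, blue); there is no depth.
- env.get_calibration(name): a dict with "fovy" (degrees; the focal length in pixels is half the picture's height over the tangent of half this angle, whatever the lens; pixels are square), "cx", "cy" (the principal point, pixels), "extrinsics" (4x4, takes a point from world to camera coordinates). Camera axes: x right, y up, looking along -z (the intrinsics and any distortion apply to the point x, -y, -z); pixel columns grow to the right and rows downward; lengths in m; the calibration is good to about 2 mm. A picture is of the moment at which its call begins. get_calibration takes no time and is no camera call.
- env.close_job(): hands the job in, once; it reports no verdict.
Trained networks look in the newest picture that a camera, given by its name, has taken for a name from the list of things; names that differ only in an ending like _2 or _b are one class to them, and where a whole thing is asked for, a point or a joint stands for the part that bears it (a point fixed in the world has none). Each returns a list of dicts, best first, with "conf" (0 to 1); they miss things now and then, are a little off and sometimes report something else, mostly with a low value. They report only what shows in the picture. A call takes as long as a camera call.
- env.silhouettes(camera, name): "region" (420x560 bool, what is visible of it) and "point" ([row, column] in pixels, amid what is visible of it).
- env.tip_of(camera, name): "point" ([row, column] in pixels: a listed point, or the origin of a listed thing).
The state is a dict: "time_s": time; "q": joint angles; "qvel": joint speeds; "joint_efforts": joint torques, N m; "position": TCP position; "tool_rot": TCP orientation; "ft_force": force on the tool from outside, world axes, zero at the start; "wrist_torque": the same for the moment, N m; "grip_width": finger opening in m.
Only numpy, scipy, OpenCV 4.12 (cv2) and the standard library are available. Lean on these libraries where they do the work, as an engineer would, in place of code of your own. Each camera call takes 0.05 s, during which the arm holds its last target.

### The job

The instruments in the cold, empty steriliser are to be taken out by a colleague: without picking it up, slide the deep steel pan along the bench until it is out from under the steriliser's side lever, so that the lever does not come down on it. Press the lever's black paddle down as far as it goes with the fingertips, so that the lever lifts the heavy lid wide open, and finish while still holding the lever fully down. Do not touch the lid, and leave everything else on the bench standing where it is.

Things in the scene. Friction and masses are not known exactly. Their poses are not given: they have to be found in the camera images.
- steriliser: bench-top stainless instrument steriliser, fixed: box 160 (x) x 300 (y) mm, 135 high over the closed lid, black knob on the lid up to 168. Origin: centre of its footprint on the bench. Front faces its -x; lid hinged along the upper +x edge; the lever runs along x outside the -y end, in the plane y = -190 mm, its paddle to the front (-x)
- lever (a joint): side lever, rad: 0 at rest, paddle end raised 25 degrees above level; grows as the paddle is pressed down; 0.82 fully down at its stop, 22 degrees below level. Turns about pivot. Its short rear end lifts the lid, whose weight (and a spring) brings it back up when let go. About 6 to 10 N start the paddle moving, 3 to 5 N keep it fully down; more only presses on the stop
- pivot (a point): axis of the lever, parallel to the steriliser's y, 116 mm above the bench; the lever is a steel bar 18 mm high and 6 thick
- paddle (a point): centre of the upper face of the lever's black paddle (85 long, 28 wide, 18 mm thick), moving with it: 187 mm from the pivot along the bar and 9 above the bar's centre line; about 203 mm above the bench at rest, 55 fully down. The lever ends 225 mm from the pivot
- lid_front (a point): middle of the lower front edge of the steriliser's lid (0.9 to 1.3 kg), 170 mm in front of the hinge line; its z axis is upright (tilt 0) with the lid shut at about 97 mm height and leans back by about 0.8 rad, at 220 mm height, when the lever is fully down. The lid falls shut when the lever is let go
- pan: deep open steel pan, loose, 0.3 to 0.5 kg: 108 (x) x 176 (y) mm over its rim, 65 high; trough outside 100 x 168, walls and floor 3 thick, empty. Origin: centre of its underside. At the start its +y end lies 20 to 55 mm beyond the lever's plane, under the paddle; its -y end points away from the steriliser, the bench free for 130 mm beyond it. The lever cannot go fully down onto it
- amber_bottle: bystander: amber glass reagent bottle with black cap, 60 mm across, 135 high; origin at the centre of its underside
- beaker: bystander: open glass beaker, 58 mm across, 80 high; origin at the centre of its underside
- wash_bottle: bystander: white plastic wash bottle with bent spout, 68 mm across, 177 high; origin at the centre of its underside
- capped_jar: bystander: squat amber jar with wide cap, 66 mm across, 85 high; origin at the centre of its underside
- flask: bystander: conical glass flask with cork, 74 mm across, 117 high; origin at the centre of its underside
- forceps: bystander: steel forceps lying flat, 150 mm long; origin at the centre of its underside
- brown_bottle_a: bystander: small brown bottle, 46 mm across, 100 high; origin at the centre of its underside
- brown_bottle_b: bystander: small brown bottle, 46 mm across, 100 high; origin at the centre of its underside

How it is judged (in metres and radians):
At the end, for the whole second after the job is handed in: the lever is within 0.08 rad of its lower stop (above 0.74 rad) and the lid open by more than 0.70 rad, the fingers pressing on the lever with more than 1.5 N and holding it there; the pan rests flat on the bench (within 6 mm and 0.06 rad), clear of the lever (value of joint lever above 0.74 rad and angle between lid_front's own z axis and vertical above 0.7 rad and contact force between the fingers and lever above 1.5 N and height (world z) of pan below 0.006 m and angle between pan's own z axis and vertical below 0.06 rad and contact force between pan and lever below 0.3 N and linear speed of pan below 0.02 m/s); the arm keeps its last pose, push and grip.
It fails at once if the pan is lifted off the bench or tipped (height (world z) of pan above 0.012 m or angle between pan's own z axis and vertical above 0.2 rad).
It fails at once if the lever is pressed down on the pan (contact force between lever and pan above 5 N).
It fails at once if the lid is touched by the robot (contact force between any of the fingers, the arm and lid above 1 N).
It fails at once if another thing on the bench is pushed away or knocked over (distance of any of amber_bottle, beaker, wash_bottle, capped_jar, flask, forceps, brown_bottle_a, brown_bottle_b from where it was at the start of the episode above 0.03 m or angle between any of amber_bottle, beaker, wash_bottle, capped_jar, flask, forceps, brown_bottle_a, brown_bottle_b's own z axis and vertical above 0.4 rad).
It also fails if it takes over 48 s, if anything falls off the work surface, if the arm or the gripper's body presses on something with over 40 N, if the wrist force passes 120 N, or if a joint passes its speed limit or range.

## Working session

There is one attempt and no reset: what is moved stays moved. The work goes in short steps, Python scripts to look and compute and a tool call to move; the robot and the scene stay as the last step left them, time stands still between calls to the robot, and variables do not carry over. Pictures are saved under pics/ and viewed, and the job is handed in when it is done.

Besides the shell and the picture viewer there is one more tool, called after "Call:" as a command line: name --pt "numbers of a row" for each row, then --argument value for the rest. move_arm: Moves the arm, as the interface text tells. Its arguments: {"type":"object","properties":{"moves":{"type":"array"},"grip":{"type":"number"},"grip_force":{"type":"number"}},"required":["moves"]}

```bash
mkdir -p pics; ls; python3 - <<'E'
from rig import env
import cv2,numpy as np
for n in("side","top"):
    im=env.get_image(n); cv2.imwrite(f"pics/{n}0.png",im[:,:,::-1])
    c=env.get_calibration(n); print(n,c)
s=env.observe(); print(s['time_s'],s['position'],s['tool_rot'],s['ft_force'],s['grip_width'])
E
```

```text
pics
side {'fovy': 47.98063750552656, 'cx': 276.0769868079328, 'cy': 210.67556561488593, 'extrinsics': array([[-0.99756747, -0.06966749, -0.00236303,  0.54626577],
       [ 0.0474918 , -0.70406713,  0.70854358, -0.09820609],
       [-0.05102618,  0.70670781,  0.7056631 , -1.43666436],
       [ 0.        ,  0.        ,  0.        ,  1.        ]])}
top {'fovy': 43.61078199696672, 'cx': 278.00065738653785, 'cy': 211.59254863845837, 'extrinsics': array([[ 0.00881862, -0.99993813, -0.0067805 ,  0.04281434],
       [ 0.98616871,  0.00757446,  0.16557145, -0.57693954],
       [-0.16550984, -0.00814683,  0.98617449, -1.79281693],
       [ 0.        ,  0.        ,  0.        ,  1.        ]])}
0.1 [ 0.20178791 -0.51136656  0.23078777] [[ 9.30239720e-01  3.66952342e-01 -2.03262162e-04]
 [ 3.66952294e-01 -9.30238893e-01  1.27103772e-03]
 [ 2.77327899e-04 -1.25695729e-03 -9.99999172e-01]] [-0.03104169 -0.42132904  0.67235909] 0.08546959070753306
```

View pics/side0.png

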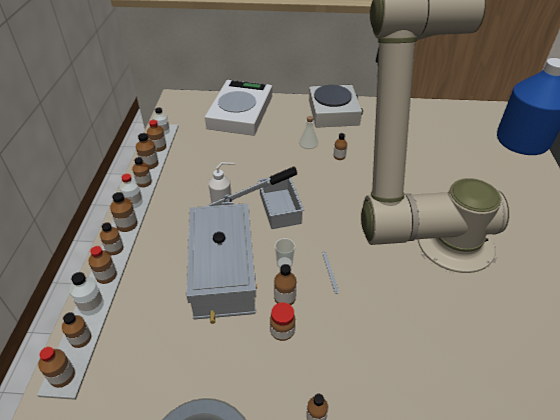

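View pics/top0.png

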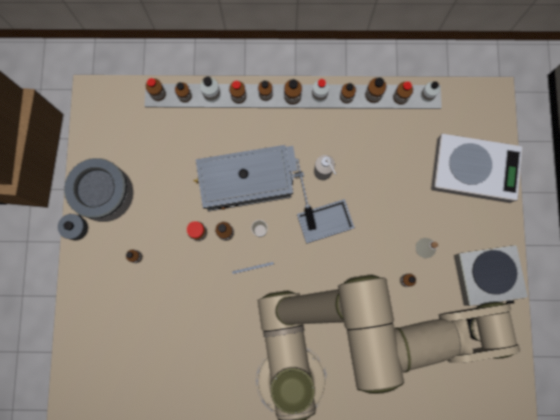

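The top view shows the steriliser at (col 245, row 177). The lever is to its right with its paddle at (310,218), over the pan at (325,222). The wash bottle is at (325,165), the beaker at (260,230) and the forceps at (253,268). Next I'll measure these positions.

```bash
cat > h.py <<'E'
from rig import env
import numpy as np,cv2
C={n:env.get_calibration(n) for n in("side","top")}
def K(n):
    c=C[n]; f=210/np.tan(np.radians(c['fovy']/2)); return f,c['cx'],c['cy']
def ray(n,rc):
    f,cx,cy=K(n); E=C[n]['extrinsics']; d=np.array([(rc[1]-cx)/f,-(rc[0]-cy)/f,-1.])
    R=E[:3,:3]; o=-R.T@E[:3,3]; d=R.T@d; return o,d/np.linalg.norm(d)
def onz(n,rc,z):
    o,d=ray(n,rc); return o+d*(z-o[2])/d[2]
def tri(a,b):
    o1,d1=ray("side",a);o2,d2=ray("top",b)
    A=np.stack([d1,-d2],1); t=np.linalg.lstsq(A,o2-o1,rcond=None)[0]
    p,q=o1+d1*t[0],o2+d2*t[1]; return (p+q)/2,np.linalg.norm(p-q)
def proj(n,p):
    f,cx,cy=K(n);E=C[n]['extrinsics'];q=E[:3,:3]@np.asarray(p)+E[:3,3]
    return np.array([cy-f*q[1]/-q[2],cx+f*q[0]/-q[2]])
E
python3 - <<'E'
from h import *
np.set_printoptions(precision=3,suppress=True)
for nm in ["steriliser","pivot","paddle","lid_front","pan","beaker","wash_bottle","amber_bottle","forceps","flask"]:
    r={}
    for n in("side","top"):
        l=env.tip_of(n,nm); r[n]=l
        print(nm,n,[(np.round(d['point'],1).tolist(),round(d['conf'],2)) for d in l[:3]])
    if r['side'] and r['top']: print('   tri',*tri(r['side'][0]['point'],r['top'][0]['point']))
print(env.observe()['time_s'])
E
```

```text
steriliser side [([273.6, 218.9], 0.59), ([251.2, 254.5], 0.57)]
steriliser top [([179.0, 245.4], 0.7)]
   tri [0.702 0.167 0.004] 0.0030612094001238317
pivot side [([199.5, 227.3], 0.73)]
pivot top [([268.1, 251.6], 0.59)]
   tri [0.509 0.145 0.29 ] 0.2925283360132883
paddle side [([171.4, 281.4], 0.6)]
paddle top [([215.9, 306.8], 0.56)]
   tri [ 0.535 -0.045  0.215] 0.0002562715279603053
lid_front side [([248.1, 254.2], 0.77), ([329.0, 282.5], 0.24)]
lid_front top [([204.0, 248.1], 0.81)]
   tri [0.595 0.149 0.102] 0.0038594690153397402
pan side [([207.3, 279.0], 0.77)]
pan top [([221.4, 322.9], 0.78)]
   tri [ 0.548 -0.113  0.006] 0.003470906895809642
beaker side [([260.9, 284.5], 0.73), ([270.9, 331.9], 0.6)]
beaker top [([229.1, 258.6], 0.56)]
   tri [0.517 0.116 0.014] 0.0037606116280666678
wash_bottle side [([206.3, 219.4], 0.77), ([416.5, 316.2], 0.57)]
wash_bottle top [([173.8, 321.9], 0.81)]
   tri [ 0.735 -0.111 -0.003] 0.016207270361675984
amber_bottle side [([300.1, 281.3], 0.92), ([272.2, 220.1], 0.63)]
amber_bottle top [([234.4, 229.1], 0.79)]
   tri [ 0.511  0.224 -0.029] 0.013272643229353134
forceps side [([272.9, 332.9], 0.49)]
forceps top [([175.8, 300.8], 0.24)]
   tri [0.538 0.043 0.014] 0.3744472957048442
flask side [([141.8, 307.0], 0.68)]
flask top [([247.8, 427.3], 0.66)]
   tri [ 0.461 -0.485 -0.003] 0.004360262496321828
1.1
```

```bash
python3 - <<'E'
import cv2
a=cv2.imread('pics/top0.png')[130:290,180:380]; cv2.imwrite('pics/top0z.png',cv2.resize(a,None,fx=3.7,fy=3.7,interpolation=cv2.INTER_CUBIC))
a=cv2.imread('pics/side0.png')[140:300,170:350]; cv2.imwrite('pics/side0z.png',cv2.resize(a,None,fx=3.7,fy=3.7,interpolation=cv2.INTER_CUBIC))
E
```

```text
(no output)
```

View pics/top0z.png

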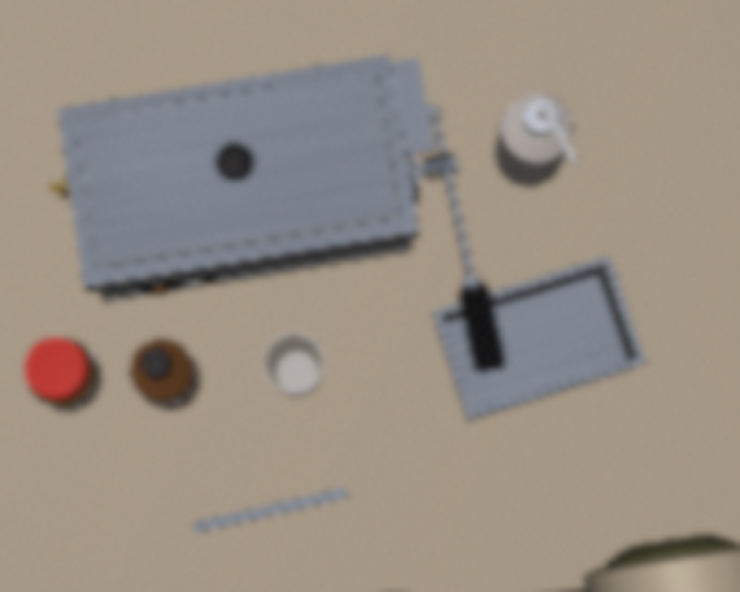

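View pics/side0z.png

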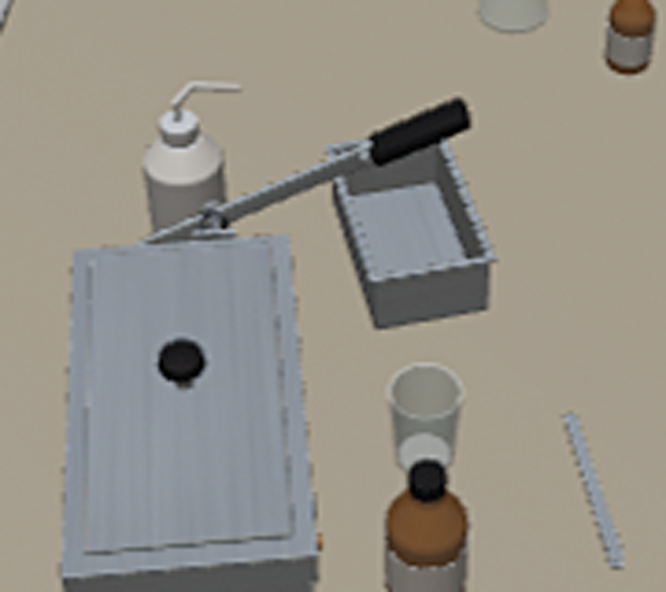

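```bash
python3 - <<'E'
from h import *
np.set_printoptions(precision=3,suppress=True)
T=lambda x,y:(130+y/3.7-.4,180+x/3.7-.4)
S=lambda x,y:(140+y/3.7-.4,170+x/3.7-.4)
c=[onz('top',T(*p),.065) for p in[(435,315),(470,418),(643,360),(607,262)]]
print('pan rim',np.array(c),np.mean(c,0))
for i in range(4): v=c[(i+1)%4]-c[i]; print(np.linalg.norm(v),np.degrees(np.arctan2(v[1],v[0])))
# side rim: near-left(331,190?) 
for p in[(495,262),(367,278),(332,150),(445,140)]: print('side rim',onz('side',S(*p),.065))
print('lid front', onz('top',T(85,290),.13),onz('top',T(415,238),.13),onz('top',T(62,108),.135))
a,b=onz('top',T(85,290),.13),onz('top',T(415,238),.13);v=a-b;print('yaw of +y',np.degrees(np.arctan2(-v[0],v[1])))
print('knob',tri(S(181,358),T(235,161)))
print('paddle end',tri(S(462,115),T(490,366)),'start',tri(S(375,150),T(472,290)))
print('pivot',tri(S(212,215),T(440,163)))
s=env.tip_of('side','paddle')[0]['point'];t=env.tip_of('top','paddle')[0]['point'];print('paddle',tri(s,t))
for n,p,q in[('beaker',(0,0),(300,365))]: print(onz('top',T(*q),0),onz('top',T(297,340),.08))
print('wash top cap',onz('top',T(540,115),.15),'forceps',onz('top',T(347,493),.005),onz('top',T(200,525),.005))
E
```

```text
pan rim [[ 0.563 -0.019  0.065]
 [ 0.466 -0.052  0.065]
 [ 0.522 -0.213  0.065]
 [ 0.615 -0.181  0.065]] [ 0.542 -0.116  0.065]
0.10215541246659435 -161.27252828817947
0.17081506808030167 -70.97475926100734
0.09839209793581054 19.27491844114318
0.1698970770013994 107.75615385414888
side rim [ 0.467 -0.044  0.065]
side rim [ 0.571 -0.018  0.065]
side rim [ 0.615 -0.175  0.065]
side rim [ 0.515 -0.195  0.065]
lid front [0.573 0.3   0.13 ] [0.624 0.001 0.13 ] [0.742 0.326 0.135]
yaw of +y 9.552449098205336
knob (array([0.687, 0.164, 0.16 ]), np.float64(0.0007235778421440184))
paddle end (array([ 0.497, -0.063,  0.206]), np.float64(0.00198681173766381)) start (array([ 0.566, -0.048,  0.178]), np.float64(0.0018987026443518713))
pivot (array([ 0.695, -0.022,  0.125]), np.float64(3.301984325154673e-05))
paddle (array([ 0.535, -0.045,  0.215]), np.float64(0.0002562715279603053))
[0.524 0.109 0.   ] [0.536 0.109 0.08 ]
wash top cap [ 0.734 -0.112  0.15 ] forceps [0.4   0.063 0.005] [0.368 0.202 0.005]
```

Call:
move_arm --pt "33 -14 2 -0.11" --pt "66 -29 4 -0.22" --pt "99 -43 7 -0.32" --pt "131 -57 9 -0.43" --pt "164 -71 11 -0.54" --pt "197 -86 13 -0.65" --pt "230 -100 15 -0.75" --pt "263 -114 18 -0.86" --pt "296 -129 20 -0.97" --pt "329 -143 22 -1.08" --pt "361 -157 24 -1.19" --pt "394 -171 27 -1.29" --pt "427 -186 29 -1.4" --pt "460 -200 31 -1.51" --pt "460 -200 31 -1.51" --pt "460 -200 31 -1.51" --grip 0.5

```text
time_s: 2.8
position: [0.5565, -0.1563, 0.2001]
tool_rot: [[-0.31, 0.951, -0.001], [0.951, 0.31, -0.0], [0.0, -0.001, -1.0]]
ft_force: [0.1, -0.8, 0.2]
grip_width: 0.0426
```

```bash
cat >> h.py <<'E'
def st():
    s=env.observe(); np.set_printoptions(precision=3,suppress=True)
    print(s['time_s'],s['position'],'xang',np.degrees(np.arctan2(*s['tool_rot'][1::-1,0])),'yang',np.degrees(np.arctan2(*s['tool_rot'][1::-1,1])),s['ft_force'],s['grip_width'],s['q']); return s
def to(p):
    s=env.observe(); return s['tool_rot'].T@(np.asarray(p)-s['position'])*1000
def snap(tag):
    for n,(r0,r1,c0,c1) in(("side",(130,300,170,370)),("top",(130,290,200,400))):
        im=env.get_image(n)[:,:,::-1]; cv2.imwrite(f"pics/{n}{tag}.png",cv2.resize(np.ascontiguousarray(im[r0:r1,c0:c1]),None,fx=3.4,fy=3.4,interpolation=cv2.INTER_CUBIC))
E
python3 - <<'E'
from h import *
st(); print(to([.557,-.156,.02])); snap(1)
E
```

```text
2.8 [ 0.556 -0.156  0.2  ] xang 108.08293056757026 yang 18.082935204597636 [ 0.129 -0.812  0.153] 0.042562916139283535 [-27.411  25.963  72.834  -0.016  81.232 -45.492]
[  0.086   0.709 180.062]
```

View pics/side1.png

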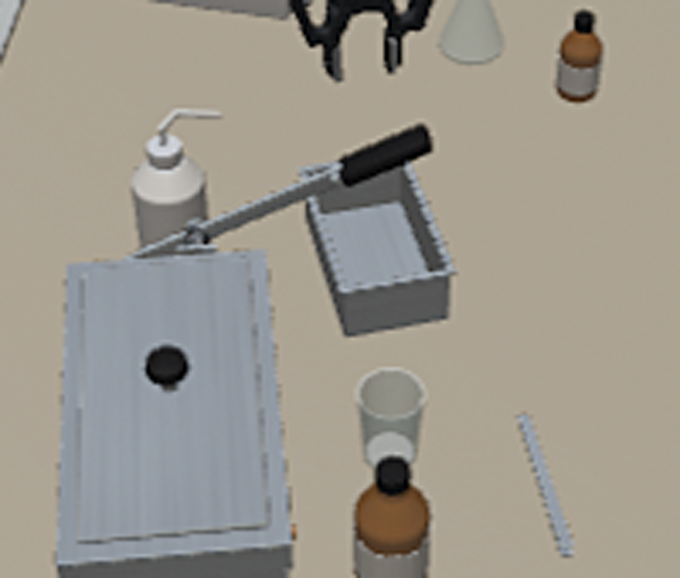

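View pics/top1.png

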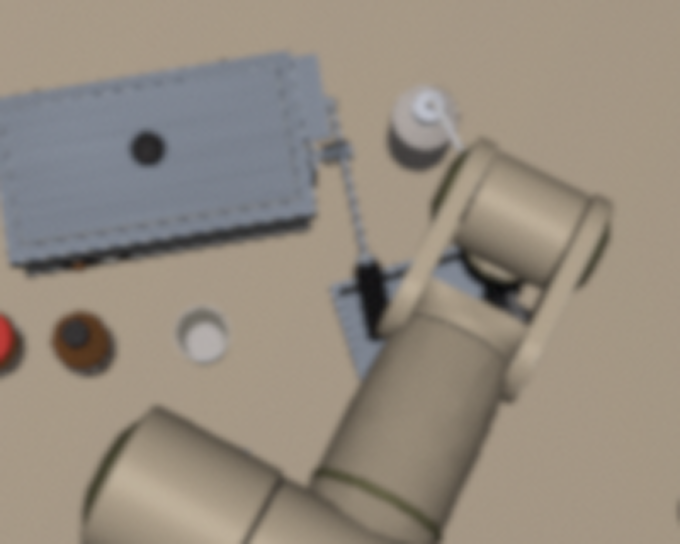

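Call:
move_arm --pt "0 1 30 0" --pt "0 1 60 0" --pt "0 1 90 0" --pt "0 1 110 0" --pt "0 1 110 0"

```text
time_s: 3.4
position: [0.5556, -0.1569, 0.0881]
tool_rot: [[-0.308, 0.951, -0.005], [0.951, 0.308, 0.002], [0.004, -0.004, -1.0]]
ft_force: [-0.2, 0.1, 1.2]
grip_width: 0.0428
```

```bash
python3 - <<'E'
from h import *
st(); im=env.get_image("side"); cv2.imwrite("pics/side2.png",cv2.resize(im[:300,150:550,::-1],None,fx=2,fy=2))
E
```

```text
3.4 [ 0.556 -0.157  0.088] xang 107.92184502456762 yang 17.922603743833182 [-0.177  0.058  1.156] 0.04279165344721463 [-27.508  32.494  81.651  -0.006  66.149 -45.428]
```

View pics/side2.png

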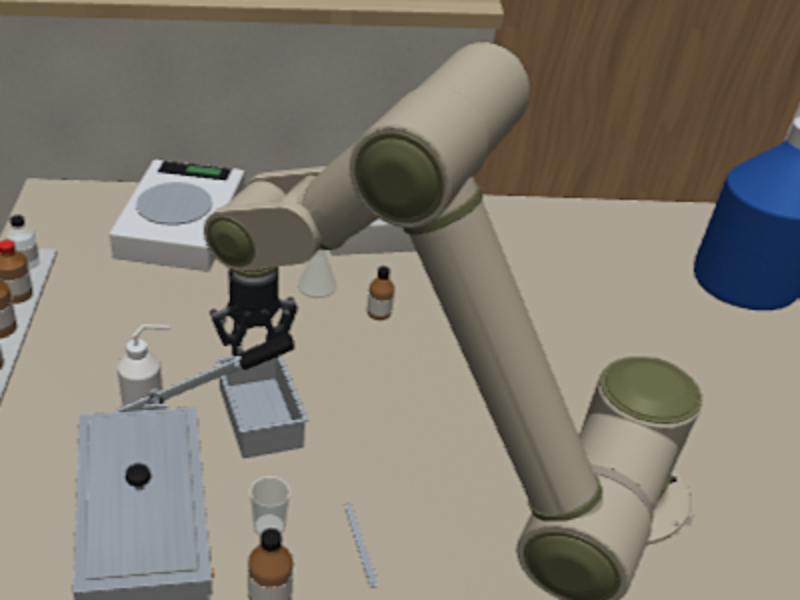

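The fingers are above the open pan behind the paddle, and the wrist is clear of the lever. I'll lower them into the pan.

Call:
move_arm --pt "0 1 20 0" --pt "0 1 40 0" --pt "0 1 60 0" --pt "0 1 62 0" --pt "0 1 62 0"

```text
time_s: 3.95
position: [0.5587, -0.1567, 0.0296]
tool_rot: [[-0.309, 0.951, 0.001], [0.951, 0.309, -0.001], [-0.001, 0.001, -1.0]]
ft_force: [0.0, -0.6, 0.1]
grip_width: 0.043
```

```bash
python3 - <<'E'
from h import *
st(); print(to([.543+.16*.309,-.113-.16*.951,.027])); snap(3)
E
```

```text
3.95 [ 0.559 -0.157  0.03 ] xang 108.01029167881934 yang 18.010356951140547 [ 0.016 -0.649  0.071] 0.04296062692512934 [-27.353  37.019  84.655  -0.     58.24  -45.363]
[-113.559   -1.432    2.707]
```

View pics/side3.png

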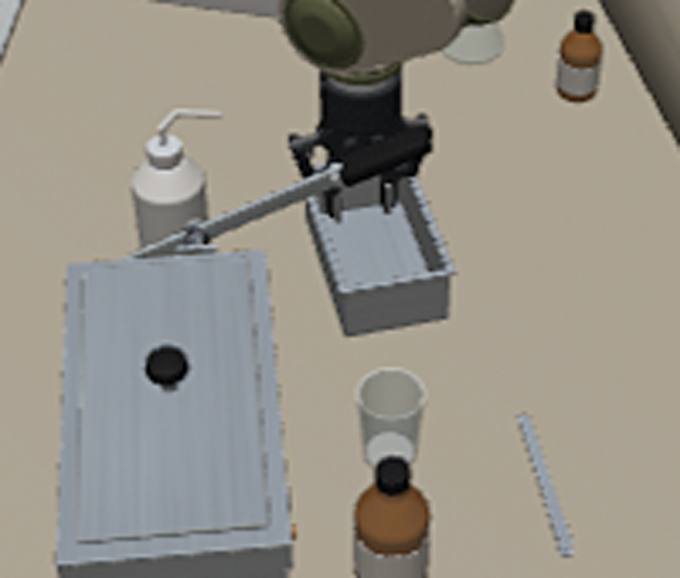

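The finger tips are inside the pan and roughly centred, with no contact yet. I'll push along the pan's -y axis.

Call:
move_arm --pt "-10 0 3 0" --pt "-18 0 3 0" --pt "-25 0 3 0" --pt "-32 0 3 0" --pt "-39 0 3 0" --pt "-46 0 3 0" --pt "-53 0 3 0" --pt "-60 0 3 0" --pt "-67 0 3 0" --pt "-74 0 3 0" --pt "-81 0 3 0" --pt "-88 0 3 0" --pt "-95 0 3 0" --pt "-102 0 3 0" --pt "-108 0 3 0" --pt "-112 0 3 0" --pt "-115 0 3 0" --pt "-117 0 3 0" --pt "-117 0 3 0" --pt "-117 0 3 0"

```text
time_s: 6.05
position: [0.5946, -0.2678, 0.0252]
tool_rot: [[-0.31, 0.951, 0.0], [0.951, 0.31, -0.001], [-0.001, 0.0, -1.0]]
ft_force: [0.6, 0.4, -0.8]
grip_width: 0.0429
```

```bash
python3 - <<'E'
from h import *
st(); snap(4)
E
```

```text
6.05 [ 0.595 -0.268  0.025] xang 108.04444245815449 yang 18.044444163169658 [ 0.581  0.365 -0.827] 0.04291060628474201 [-34.614  42.947  71.836  -0.032  65.176 -52.645]
```

View pics/side4.png

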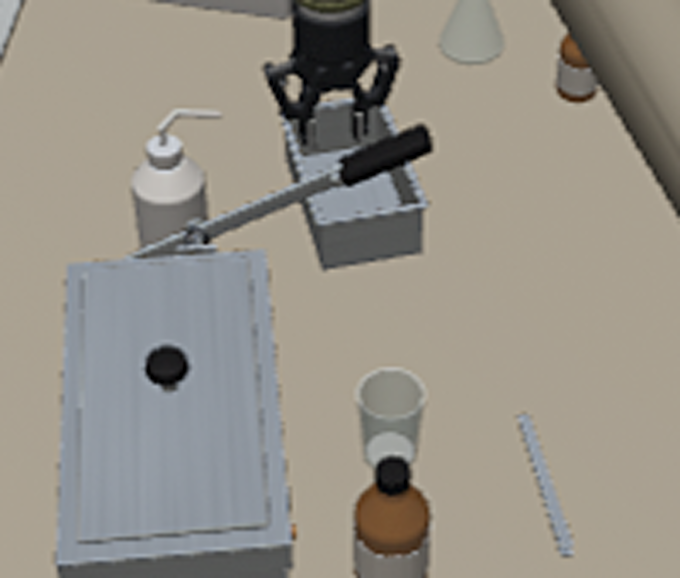

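View pics/top4.png

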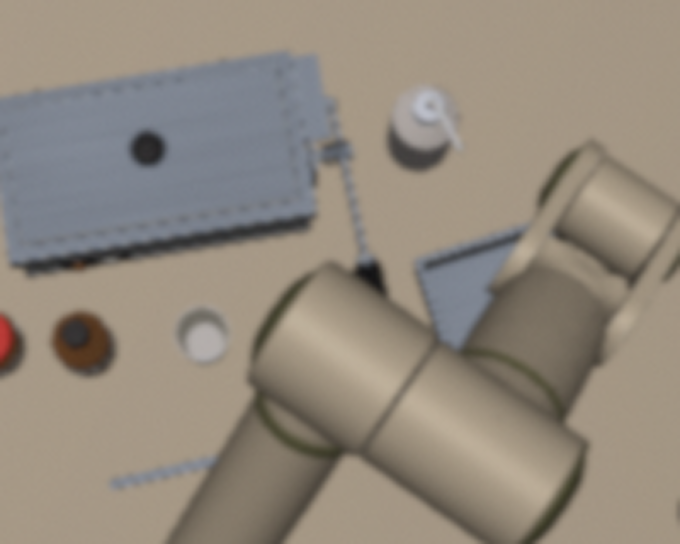

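```bash
python3 - <<'E'
from h import *
np.set_printoptions(precision=3,suppress=True)
S=lambda x,y:(130+y/3.4-.4,170+x/3.4-.4);T=lambda x,y:(130+y/3.4-.4,200+x/3.4-.4)
n=np.array([np.sin(np.radians(9.5)),-np.cos(np.radians(9.5))]);pv=np.array([.695,-.022])
A,B=tri(S(318,238),T(416,262)),None
print(A)
for p in[onz('side',S(318,238),.065),onz('side',S(427,204),.065),onz('top',T(416,262),.065)]:print(p,'clear',(p[:2]-pv)@n)
E
```

```text
(array([ 0.596, -0.107,  0.042]), np.float64(0.00021768116049908042))
[ 0.594 -0.083  0.065] clear 0.043827425367081244
[ 0.496 -0.137  0.065] clear 0.08010942205319416
[ 0.592 -0.105  0.065] clear 0.06521369419250404
```

The pan's rim corner is now about 65 mm past the lever's plane, and the top view agrees with the distance pushed. The side pick gave 44 mm, because I marked that corner too low. Next I'll back off, rise, close the fingers and move over the paddle.

Call:
move_arm --pt "8 0 0 0" --pt "12 0 -10 0" --pt "12 0 -40 0" --pt "12 0 -80 0" --pt "12 0 -120 0" --pt "12 0 -160 0" --pt "12 0 -200 0" --pt "12 0 -230 0" --pt "12 0 -235 0" --pt "12 0 -235 0"

```text
time_s: 7.15
position: [0.5908, -0.2556, 0.2615]
tool_rot: [[-0.31, 0.951, 0.002], [0.951, 0.31, -0.001], [-0.002, 0.001, -1.0]]
ft_force: [-0.6, 0.9, -0.3]
grip_width: 0.0428
```

```bash
python3 - <<'E'
from h import *
st(); print(to([.523,-.052,.25])); snap(5)
E
```

```text
7.15 [ 0.591 -0.256  0.261] xang 108.06434144577909 yang 18.064453436952725 [-0.6    0.909 -0.294] 0.04277929173734117 [-33.915  30.688  54.472  -0.004  94.724 -51.979]
[214.614  -1.285  11.099]
```

View pics/side5.png

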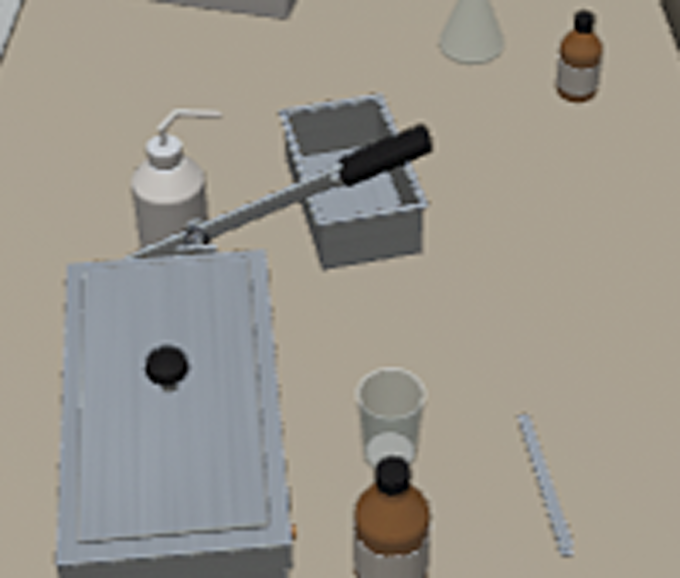

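Call:
move_arm --pt "25 0 1 0.02" --pt "55 0 2 0.04" --pt "85 0 3 0.06" --pt "115 0 4 0.08" --pt "145 0 5 0.1" --pt "175 -1 6 0.12" --pt "200 -1 7 0.13" --pt "214 -1 8 0.13" --pt "214 -1 8 0.13" --pt "214 -1 8 0.13" --grip 1

```text
time_s: 8.25
position: [0.5237, -0.0533, 0.2519]
tool_rot: [[-0.184, 0.983, -0.001], [0.983, 0.184, -0.0], [0.0, -0.001, -1.0]]
ft_force: [-0.1, -1.3, -0.1]
grip_width: -0.0001
```

```bash
python3 - <<'E'
from h import *
s=st(); snap(6)
for n in("side","top"): 
    r=proj(n,s['position']); print(n,'TCP px',r,[ (d['point'],d['conf']) for d in env.tip_of(n,'paddle')])
E
```

```text
8.25 [ 0.524 -0.053  0.252] xang 100.61057165133103 yang 10.610571950058967 [-0.058 -1.25  -0.12 ] -9.368382068468306e-05 [-18.703  18.622  75.792  -0.018  85.62  -29.312]
side TCP px [159.791 285.675] [([171.3, 282.6], 0.88), ([418.9, 315.2], 0.75)]
top TCP px [217.753 309.888] [([217.4, 309.9], 0.47)]
```

View pics/side6.png

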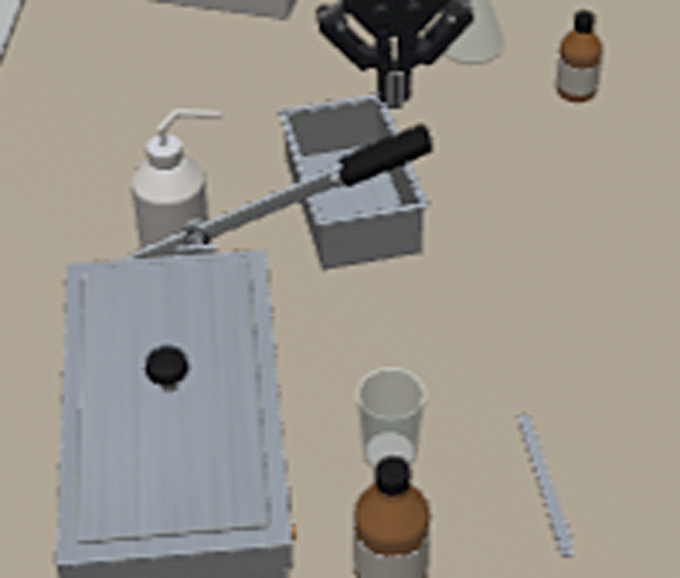

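View pics/top6.png

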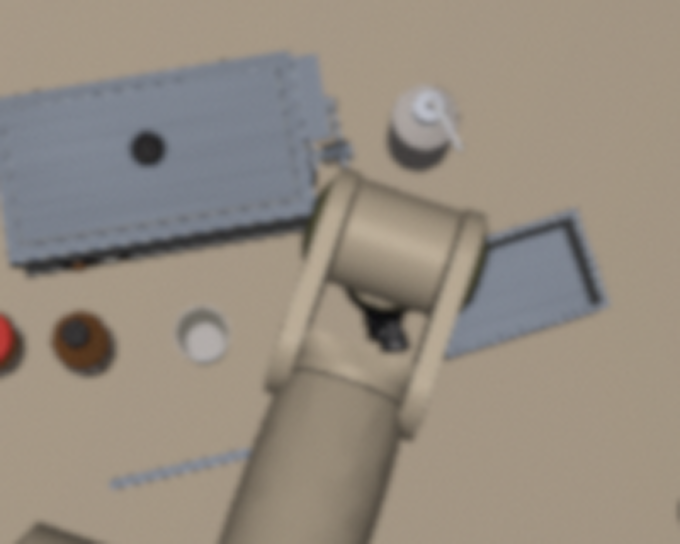

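Both views show the closed fingertips centred over the paddle. I'll press down now.

Call:
move_arm --pt "0 0 15 0" --pt "0 0 30 0" --pt "0 0 38 0" --pt "0 0 46 0" --pt "0 0 54 0" --pt "0 0 60 0" --pt "0 0 66 0" --pt "0 0 70 0" --pt "0 0 70 0"

```text
time_s: 9.35
position: [0.5241, -0.0534, 0.1834]
tool_rot: [[-0.184, 0.983, 0.002], [0.983, 0.184, -0.001], [-0.002, 0.002, -1.0]]
ft_force: [-1.5, -0.8, 9.6]
grip_width: -0.0001
```

```bash
python3 - <<'E'
from h import *
st(); snap(7)
E
```

```text
9.35 [ 0.524 -0.053  0.183] xang 100.58259568997018 yang 10.582788224050642 [-1.49  -0.769  9.588] -0.00011103125417366325 [-18.692  21.781  82.786  -0.036  75.289 -29.266]
```

View pics/side7.png

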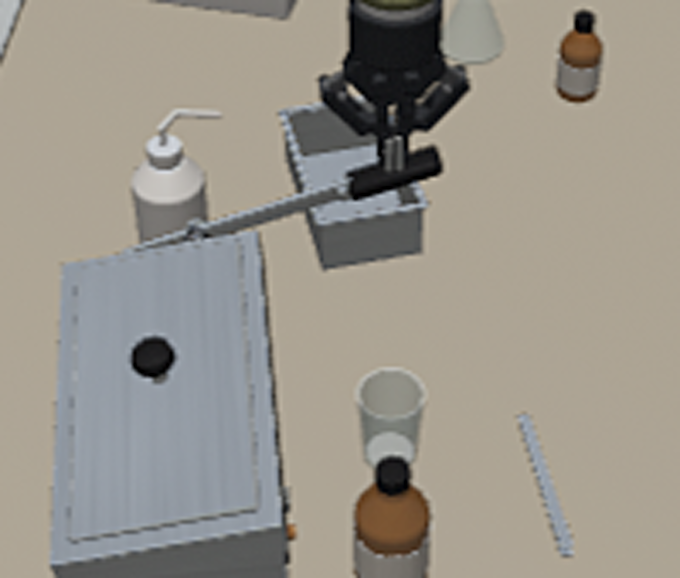

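The lever moves with a push of about 9.6 N, and the lid is starting to open.

Call:
move_arm --pt "0 0 8 0" --pt "0 0 16 0" --pt "0 0 24 0" --pt "0 0 32 0" --pt "0 0 40 0" --pt "0 0 48 0" --pt "0 0 56 0" --pt "0 0 64 0" --pt "0 0 72 0" --pt "0 0 80 0" --pt "0 0 88 0" --pt "0 0 96 0" --pt "0 0 104 0" --pt "0 0 110 0" --pt "0 0 110 0"

```text
time_s: 10.95
position: [0.5247, -0.0534, 0.0728]
tool_rot: [[-0.184, 0.983, 0.003], [0.983, 0.184, -0.001], [-0.001, 0.003, -1.0]]
ft_force: [1.7, -0.5, 4.3]
grip_width: -0.0
```

```bash
python3 - <<'E'
from h import *
st(); snap(8)
E
```

```text
10.95 [ 0.525 -0.053  0.073] xang 100.58238410363481 yang 10.58259630583102 [ 1.682 -0.517  4.317] -3.97583966444583e-05 [-18.682  29.463  91.196   0.005  59.169 -29.266]
```

View pics/side8.png

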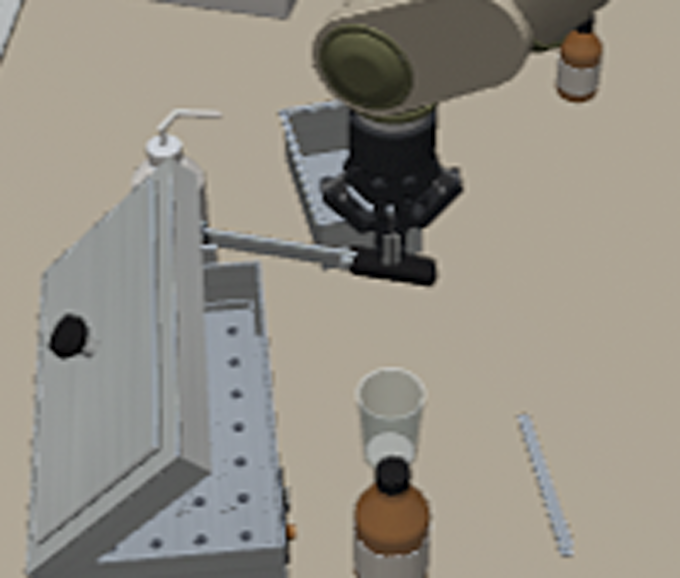

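Call:
move_arm --pt "0 0 4 0" --pt "0 0 8 0" --pt "0 0 11 0" --pt "0 0 14 0" --pt "0 0 16 0" --pt "0 0 16 0" --pt "0 0 16 0"

```text
time_s: 11.75
position: [0.5248, -0.0532, 0.0586]
tool_rot: [[-0.184, 0.983, 0.004], [0.983, 0.184, -0.001], [-0.002, 0.004, -1.0]]
ft_force: [-1.0, 0.7, 19.6]
grip_width: -0.0001
```

Call:
move_arm --pt "0 0 0 0" --pt "0 0 0 0" --pt "0 0 0 0"

```text
time_s: 12.05
position: [0.5248, -0.0532, 0.0586]
tool_rot: [[-0.184, 0.983, 0.004], [0.983, 0.184, -0.001], [-0.002, 0.004, -1.0]]
ft_force: [-2.2, 1.1, 21.0]
grip_width: 0.0001
```

```bash
python3 - <<'E'
from h import *
st(); snap(9)
for nm in("paddle","lid_front","pivot"):
    a=env.tip_of("side",nm);b=env.tip_of("top",nm)
    if a and b: print(nm,tri(a[0]['point'],b[0]['point']),a[0]['conf'],b[0]['conf'])
    else: print(nm,a[:1],b[:1])
E
```

```text
12.05 [ 0.525 -0.053  0.059] xang 100.59785691428378 yang 10.598340574270667 [-2.18   1.106 21.03 ] 5.6372735640149255e-05 [-18.66   30.615  92.096   0.01   57.029 -29.264]
paddle (array([ 0.553, -0.213, -0.09 ]), np.float64(0.044773698727386596)) 0.73 0.46
lid_front (array([0.647, 0.169, 0.23 ]), np.float64(0.0043736892775286355)) 0.74 0.55
pivot (array([ 0.698, -0.033,  0.1  ]), np.float64(0.010590300964064636)) 0.62 0.49
```

View pics/side9.png

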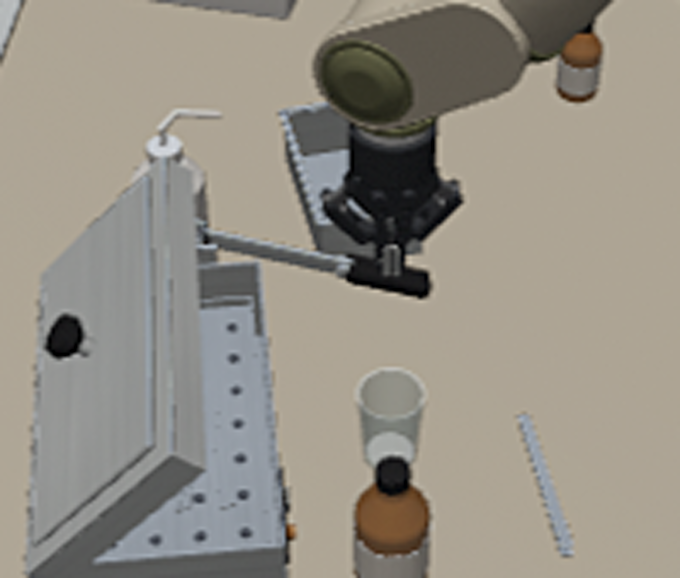

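View pics/top9.png

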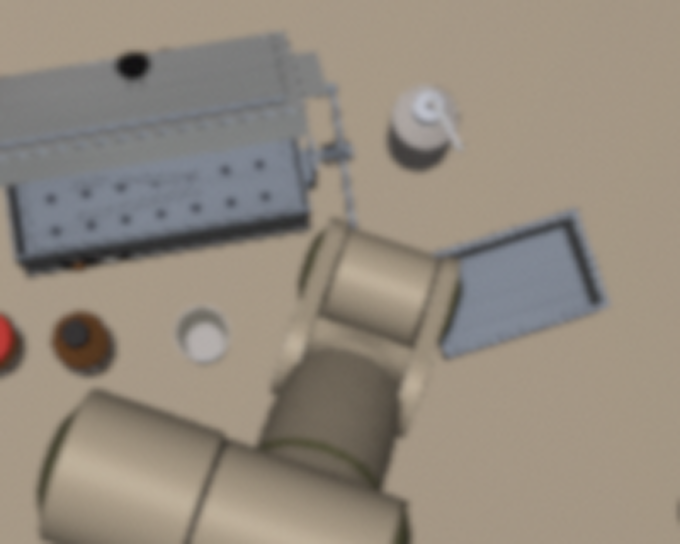

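```bash
python3 - <<'E'
from h import *
st(); print(env.close_job())
E
```

```text
12.45 [ 0.525 -0.053  0.059] xang 100.59920253429434 yang 10.599684527908622 [-1.767  1.53  20.067] 0.0001752518458048664 [-18.66   30.616  92.094   0.01   57.03  -29.265]
the job is handed in; nothing more can be done
None
```

The pan is out from under the lever, the lever is pressed down to its stop with the lid wide open, and I handed the job in at about 12.5 s while still holding it. No verdict was reported back.

**Pan:** I pushed it about 85–90 mm from inside its far end wall, flat on the bench and never gripped. Its nearest rim corner ended about 65 mm past the lever's plane.

**Lever:** I pressed the paddle with the closed fingertips. The force jumped from about 4 N to 20 N at the stop, and the fingertips ended at about 59 mm height.

**Last checks:**
- The lid's front edge measured about 0.23 m high, against 0.22 m expected when fully open.
- The last pictures show the pan flat and clear of the lever, and none of the things in view moved. Those cropped views did not cover every item on the bench, such as the second brown bottle.

**Checks that disagreed:**
- After the push, the side view put the pan's corner only 44 mm past the lever's plane. I had marked that corner too low, and the top view agreed with the push distance.
- At the end, the paddle was hidden under the gripper and the detector gave a meaningless position for it, so I ignored that. The lever being fully down therefore rests on the force, the fingertip height and the lid height.

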